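Measure the little round cake tin in the slide gauge

TASK

Stand the little round aluminium tin upright on the base of the slide gauge, between the two jaws, and let go of it. Then slide the movable jaw shut by its black knob until it presses the tin against the sprung pad and the pad visibly gives part of the way, without bottoming out. Leave it clamped like that, and leave the square tin and the sprinkle jar where they stand.

Things in the scene. Friction and masses are not known exactly. Their poses are not given: they have to be found in the camera images.
- round_tin_center (a point): Centre (half-way up) of the little round open-topped tin, bare aluminium, straight sides, 54 mm outside diameter, 45 mm tall, wall 3 mm, about 80 g; z points out of its mouth. It stands on the trolley top in a row with a square tin and a jar; its place in the row varies.
- gauge: Slide gauge fixed to the trolley: base plate 90 (x) by 380 (y) by 15 mm high, origin at the centre of its underside, z up. Two facing steel jaw plates stand on it, 70 mm wide (x), tops at z 52 mm: the sprung pad, face at y -100 mm, housing behind it (to y -165, z 60 mm), and the sliding jaw, towards +y. The throat between them, 130 to 170 mm long at first, is open at both x sides.
- jaw_knob (a point): Grip point of the sliding jaw's black upright knob, 26 by 26 mm, axes parallel to the gauge's, at gauge x 0, z 70 mm. Knob top 20 mm above it, carriage top 35 mm below it. The jaw's face lies 50 mm from it towards the gauge's -y. The jaw slides along the gauge's y only (-y closes, up to 150 mm), drags with 6 N of friction and stays where it is left.
- pad (a joint): How far the sprung pad is pushed in, towards the gauge's -y, in m: 0 at rest, 0.020 bottomed out. The spring pushes back with 1 N at first touch, 5 N when bottomed out; this is less than the jaw's friction, so the jaw holds what it has pressed. A dark steel pin comes out of the back of the housing by as much.
- square_tin: Bystander: square open-topped aluminium tin, 54 by 54 mm, 45 mm tall; origin at the centre of its underside.
- sprinkle_jar: Bystander: closed glass sprinkle jar with a steel twist cap, 50 mm diameter, 75 mm tall; origin at the centre of its underside.
Mind the look-alikes: they are no part of the job. What is shaped like the part that bears round_tin_center but blue is not meant.

How it is judged (in metres and radians):
On the way:
1. the round tin stands upright on the gauge's base between the jaws, let go, with the pad not yet pressed in (x of round_tin_center in the frame of gauge between -0.022 and 0.022 m and z of round_tin_center in the frame of gauge between 0.032 and 0.043 m and angle between round_tin_center's own z axis and vertical below 0.17 rad and y of round_tin_center in the frame of gauge between -0.08 and 0.04 m and value of joint pad below 0.002 m and contact force between the fingers and round_tin below 0.1 N), for 0.1 s.
At the end, for the whole second after the job is handed in: The round tin stands upright (within 10 degrees) on the gauge's base, within 22 mm of its centre line, clamped and still between the sliding jaw and the sprung pad, both touching it with over 0.3 N, and the pad is pressed in by 2 to 18.5 mm (x of round_tin_center in the frame of gauge between -0.022 and 0.022 m and z of round_tin_center in the frame of gauge between 0.032 and 0.043 m and angle between round_tin_center's own z axis and vertical below 0.17 rad and value of joint pad between 0.002 and 0.0185 m and contact force between each of jaw, pad and round_tin above 0.3 N and linear speed of round_tin below 0.01 m/s).
It fails at once if the square tin or the sprinkle jar is shifted by more than 30 mm (distance of any of square_tin, sprinkle_jar from where it was at the start of the episode above 0.03 m).
It also fails if it takes over 51 s, if anything falls off the work surface, if the arm or the gripper's body presses on something with over 40 N, if the wrist force passes 120 N, or if a joint passes its speed limit or range.

ROBOT

A 7-joint arm with a two-finger parallel gripper is mounted at the origin on the work surface. World frame = base frame: x ahead of the robot, y to its left, z up, the work surface at z = 0. Lengths are in m, angles in degrees, forces in N, time in s.
With the tool pointing down it reaches from about 0.425 to 0.875 m from the base axis. Payload 4.7 kg.
Tool frame: the origin (TCP) lies midway between the tips of the shut fingers; the grasp point (between the pads) lies env.grip_point_offset behind it (env.grip_point_offset is the distance from the TCP to the grasp point, in m); z points along the fingers, y is the line along which they close (so a half turn about z gives the same grasp; the last joint's range is limited). The gripper opens to 87 mm and grips with 3 to 60 N. Pads are 19 mm wide; open, the fingers measure 117 mm over their backs; the gripper's body (75 mm by 190 mm) begins 51 mm behind the grasp point.
Start: joints at [72.542, 18.392, -4.016, 83.108, 1.295, 78.541, -3.26], TCP at [0.204, -0.617, 0.223] pointing down, gripper open.
Joint ranges: [-163.93, 163.93], [-17.29, 119.83], [-79.2, 71.16], [3.27, 140.29], [-89.18, 269.18], [5.43, 117.66], [-154.24, 154.24]. Speed limits (degrees/s): [147.25, 147.25, 180, 180, 180, 180, 180].

INTERFACE

Orientations are given as [roll, pitch, yaw] about the fixed x, y, z axes, in that order (R = Rz(yaw) Ry(pitch) Rx(roll)).
In Python, from cell import env gives the robot as it stands.
- The arm moves only by the shell command python3 -m creep 'ROWS' [FORCE]. ROWS is a JSON object of lists of equal length, an entry for each row: "translation": the shift along the tool's x, y, z in units of 0.08 m (1.0 is 0.08 m), a list of three; "turn": the turn, a rotation vector about the tool's x, y, z in units of 180 degrees (1.0 is 180 degrees), a list of three; "grip": the opening, from 0 (shut) to 1 (fully open). In form: {"translation": [[x, y, z], ...], "turn": [[ax, ay, az], ...], "grip": [grip, ...]}. A call has 1 to 5 rows; each row shifts and turns the commanded pose from where the row before left it, along the tool's axes as they then stand; what a row does not reach is not made up. A row lasts 1/8 s, in which the tool goes at most 62.5 mm and 10.7 degrees, less where a joint would pass 70% of its speed; a pose out of reach is approached as far as the arm can. A call with a number of a shift or a turn outside -1 to 1 is refused whole. A call with a gripper value outside its range is refused whole. The fingers move at their own pace and stop on an object; FORCE is the grip in N (left out, the last holds). Time passes only in rows, so rows that do not move let the fingers close. It gives the time, the measured TCP pose, the force, the opening and the grip force at its end, in the units of the state.
- env.get_obs(): the state, without advancing time (a new reading comes with each control period).
- env.read_camera(name): name is "side" or "top"; returns a dict with "frame" (384x512x3 uint8, red, green, blue), "z_map" (384x512 float32, m along the optical axis (not along the pixel's ray), 0 where there is no reading), "K" (3x3 intrinsics, pixels), "D" ([k1, k2, p1, p2, k3] as OpenCV has them; the pictures are not rectified), "rvec" (rotation vector, rad) and "tvec" (3), from world to camera coordinates, as OpenCV has them. Camera axes: x right, y down, z forward; pixel columns grow to the right and rows downward; lengths in m; the calibration is good to about 2 mm. A picture is of the moment at which its call begins.
- env.sign_off(): hands the job in; it is judged then, once.
The state is a dict: "time_s": time; "qpos": joint angles; "joint_velocities": joint speeds; "effort": joint torques, N m; "tool_pos": TCP position; "tool_rot": TCP orientation; "force": force on the tool from outside, world axes, zero at the start; "wrist_torque": the same for the moment, N m; "grip_width": finger opening in m; "grasp_force": force on a finger pad.
Only numpy, scipy, OpenCV 4.12 (cv2) and the standard library are available. Lean on these libraries where they do the work, as an engineer would, in place of code of your own. Each camera call takes 0.05 s, during which the arm holds its last target. There are 200 camera calls.

## Working session

There is one attempt and no reset: what is moved stays moved. The work goes in short steps, Python scripts to look and compute and a shell command to move; the robot and the scene stay as the last step left them, time stands still between calls to the robot, and variables do not carry over. Pictures are saved under pics/ and viewed, at most 10 in all, crops included, and the job is handed in when it is done.

```bash
mkdir -p pics; ls; python3 - <<'E'
from cell import env
import cv2,numpy as np
o=env.get_obs();print({k:np.round(v,3).tolist() for k,v in o.items()},env.grip_point_offset)
for n in("side","top"):
    c=env.read_camera(n);np.savez(f"pics/{n}0.npz",**c)
    cv2.imwrite(f"pics/{n}0.png",c["frame"][...,::-1])
    R=cv2.Rodrigues(np.array(c["rvec"]))[0];print(n,(-R.T@np.ravel(c["tvec"])).round(3),R[2].round(2),c["z_map"].max())
E
```

```text
pics
{'time_s': 0.0, 'qpos': [72.542, 18.439, -4.017, 83.174, 1.298, 78.539, -3.261], 'joint_velocities': [0.138, 0.051, -0.026, 0.102, 0.107, 0.006, -0.001], 'effort': [-0.001, -49.129, -0.404, -31.252, -0.064, 0.044, 0.0], 'tool_pos': [0.204, -0.617, 0.221], 'tool_rot': [-179.893, 0.008, 18.268], 'force': [-0.985, -0.262, -0.914], 'wrist_torque': [0.017, -0.013, -0.028], 'grasp_force': 0.0, 'grip_width': 0.087} 0.0187
side [ 0.335 -0.716  0.478] [ 0.19  0.85 -0.5 ] 3.7287922
top [ 0.387 -0.064  0.934] [ 0.14  0.01 -0.99] 1.0041331
```

View pics/top0.png

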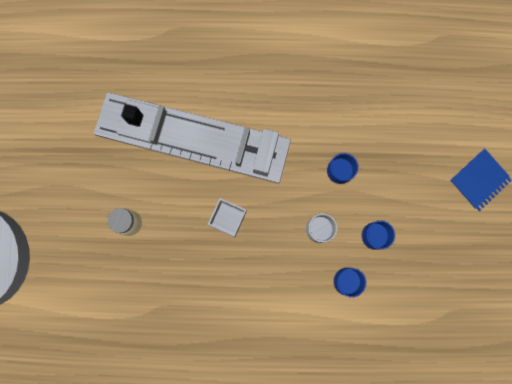

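View pics/side0.png

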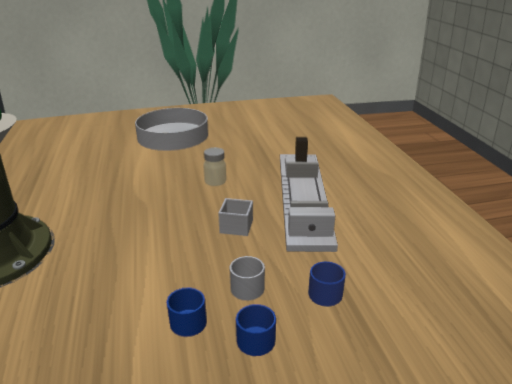

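The top view shows the bare aluminium round tin at (321,228). Look-alikes are three blue tins at (343,168), (378,235) and (349,282), the square tin at (227,217), the jar at (122,220), and a large grey pan at the left edge. The gauge runs from the knob (132,115) to the pad housing (267,150). By the description I choose the tin at (321,228), and I'll check it in a crop and measure.

```bash
cat > h.py <<'E'
import cv2,numpy as np
def cloud(c):
    h,w=c["z_map"].shape
    v,u=np.mgrid[:h,:w].astype(np.float32)
    n=cv2.undistortPoints(np.stack([u.ravel(),v.ravel()],1)[:,None],c["K"],c["D"])[:,0]
    z=c["z_map"].ravel()[:,None]
    R=cv2.Rodrigues(np.array(c["rvec"]))[0]
    return ((np.hstack([n*z,z])-np.ravel(c["tvec"]))@R).reshape(h,w,3)
def ray(c,uv,z):
    n=cv2.undistortPoints(np.array(uv,np.float32).reshape(-1,1,2),c["K"],c["D"])[:,0]
    R=cv2.Rodrigues(np.array(c["rvec"]))[0]; o=-R.T@np.ravel(c["tvec"])
    d=np.hstack([n,np.ones((len(n),1))])@R
    return o+d*((z-o[2])/d[:,2])[:,None]
E
python3 - <<'E'
from h import *
c=dict(np.load("pics/top0.npz"));P=cloud(c);f=c["frame"]
cv2.imwrite("pics/crop.png",cv2.resize(f[90:310,90:410,::-1],None,fx=2.4,fy=2.4,interpolation=cv2.INTER_CUBIC))
hsv=cv2.cvtColor(f,cv2.COLOR_RGB2HSV)
print("table z",np.median(P[300:,100:300,2]))
m=((hsv[...,1]<50)&(hsv[...,2]>40)).astype(np.uint8)
n,l,s,ce=cv2.connectedComponentsWithStats(m)
for i in range(1,n):
    if s[i,4]<150: continue
    q=P[l==i];z=q[:,2]
    print(i,s[i],"z pct",np.percentile(z,[2,50,98]).round(3))
    cn=max(cv2.findContours((l==i).astype(np.uint8),0,1)[0],key=cv2.contourArea)
    if s[i,4]<2000:
        t=ray(c,cn[:,0].astype(np.float32),.075 if s[i,0]<150 else .045)[:,:2]
        (x,y),r=cv2.minEnclosingCircle(t.astype(np.float32));print("  circ",round(x,4),round(y,4),round(r,4))
    else:
        print("  rect@z.015",cv2.minAreaRect(ray(c,cn[:,0].astype(np.float32),.015)[:,:2].astype(np.float32)))
        lo=(l==i)&(P[...,2]>.005)&(P[...,2]<.025);print("  rect cloud",cv2.minAreaRect(P[lo][:,:2].astype(np.float32)))
        for a,b in((.046,.056),(.056,.068)):
            k=P[(l==i)&(P[...,2]>a)&(P[...,2]<b)];print("  lvl",a,len(k),cv2.minAreaRect(k[:,:2].astype(np.float32)))
k=(P[...,2]>.08)&(P[...,2]<.1)&(f.max(2)<70);q=P[k];print("knob",len(q),np.median(q,0),cv2.minAreaRect(q[:,:2].astype(np.float32)))
E
```

```text
table z 0.0007794594331583904
1 [  94   92  197   91 8501] z pct [0.012 0.017 0.062]
  rect@z.015 ((0.6198967695236206, 0.06082870066165924), (0.3798176646232605, 0.09785368293523788), 76.13834381103516)
  rect cloud ((0.6171429753303528, 0.061697497963905334), (0.37998178601264954, 0.09161695837974548), 76.1253662109375)
  lvl 0.046 458 ((0.6095079183578491, 0.038788989186286926), (0.282098650932312, 0.07472074776887894), 76.0848617553711)
  lvl 0.056 693 ((0.612563967704773, 0.038619041442871094), (0.2832265794277191, 0.07986687868833542), 75.87710571289062)
35 [208 198  38  39 913] z pct [0.001 0.005 0.048]
  circ 0.4577 -0.0144 0.0379
41 [108 208  26  26 518] z pct [0.064 0.076 0.079]
  circ 0.4451 0.1747 0.024
43 [   0  212   30   92 1977] z pct [0.002 0.009 0.052]
  circ 0.3723 0.397 0.0829
44 [306 213  32  30 729] z pct [0.002 0.006 0.048]
  circ 0.4403 -0.1894 0.0291
knob 198 [0.64108853 0.16516729 0.0901917 ] ((0.6417290568351746, 0.16582509875297546), (0.024742737412452698, 0.024640565738081932), 74.78563690185547)
```

View pics/crop.png

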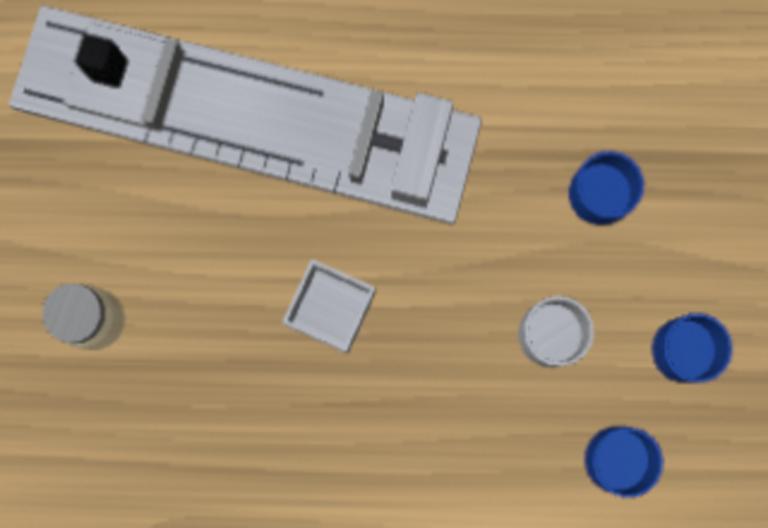

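The crop confirms the bare open-topped round aluminium tin at crop (556,331); the blue tins, the square tin and the jar are clearly different. The gauge centre is (0.617,0.062), its y axis points at 76.1°, and the knob sits at gauge y≈0.107. I'll turn the tool so the fingers close along the gauge's x.

```bash
cat >> h.py <<'E'
from scipy.spatial.transform import Rotation as Ro
G0=np.array([.617,.0617]);A=np.radians(76.1);GY=np.array([np.cos(A),np.sin(A)]);GX=np.array([GY[1],-GY[0]])
def go(env,xyz,yaw=76.1):
    o=env.get_obs();R=Ro.from_euler("xyz",o["tool_rot"],degrees=True)
    d=R.inv().apply(np.array(xyz)-o["tool_pos"])/.08
    t=(R.inv()*Ro.from_euler("xyz",[180,0,yaw],degrees=True)).as_rotvec(degrees=True)/180
    print("t",o["time_s"],"pos",np.round(o["tool_pos"],4),"units",d.round(3),"turn",t.round(4))
E
python3 -m creep '{"translation":[[0,0,0],[0,0,0],[0,0,0],[0,0,0],[0,0,0]],"turn":[[0,0,-0.058],[0,0,-0.058],[0,0,-0.058],[0,0,-0.058],[0,0,-0.058]],"grip":[1,1,1,1,1]}'
python3 - <<'E'
from h import *
from cell import env
c=dict(np.load("pics/top0.npz"));P=cloud(c)
w=P[205:252,298:345].reshape(-1,3);k=w[(w[:,2]>.04)&(w[:,2]<.052)];print(len(k),cv2.minEnclosingCircle(k[:,:2].astype(np.float32)),np.median(k[:,2]))
go(env,[.4405,-.190,.2])
E
```

```text
time_s: 0.72
tool_pos: [0.2036, -0.617, 0.2219]
tool_rot: [-180.0, -0.0, 70.8]
force: [-0.3, -0.2, -0.1]
grip_width: 0.087
grasp_force: 0.0
165 ((0.44151628017425537, -0.19169223308563232), 0.027494579553604126) 0.045205175894954694
t 0.725 pos [ 0.2036 -0.617   0.2219] units [6.014 1.043 0.278] turn [-0.0002 -0.0003 -0.0294]
```

```bash
python3 -m creep '{"translation":[[0.6,0.1,0],[0.6,0.1,0],[0.6,0.1,0],[0.6,0.1,0],[0.6,0.1,0]],"turn":[[0,0,-0.0294],[0,0,0],[0,0,0],[0,0,0],[0,0,0]],"grip":[1,1,1,1,1]}'
python3 -m creep '{"translation":[[0.6,0.1,0],[0.6,0.1,0],[0.6,0.1,0],[0.4,0.05,0],[0,0,0]],"turn":[[0,0,0],[0,0,0],[0,0,0],[0,0,0],[0,0,0]],"grip":[1,1,1,1,1]}'
python3 - <<'E'
from h import *
from cell import env
go(env,[.4415,-.1915,.011])
E
```

```text
time_s: 1.35
tool_pos: [0.3059, -0.3947, 0.2222]
tool_rot: [-180.0, -0.0, 75.8]
force: [0.2, 0.1, -0.1]
grip_width: 0.0869
grasp_force: 0.0
time_s: 1.98
tool_pos: [0.3769, -0.2303, 0.2225]
tool_rot: [-180.0, 0.0, 76.1]
force: [0.1, -0.9, -0.2]
grip_width: 0.087
grasp_force: 0.0
t 1.975 pos [ 0.3769 -0.2303  0.2225] units [0.666 0.667 2.644] turn [-0.      0.0001 -0.0003]
```

```bash
python3 -m creep '{"translation":[[0.333,0.333,0],[0.333,0.333,0],[0,0,0.6],[0,0,0.6],[0,0,0]],"turn":[[0,0,0],[0,0,0],[0,0,0],[0,0,0],[0,0,0]],"grip":[1,1,1,1,1]}'
python3 - <<'E'
from h import *
from cell import env
go(env,[.4415,-.1915,.011])
c=env.read_camera("side");f=c["frame"][180:384,120:400,::-1];cv2.imwrite("pics/s1.png",cv2.resize(f,None,fx=2.5,fy=2.5))
E
```

```text
time_s: 2.6
tool_pos: [0.4374, -0.194, 0.1232]
tool_rot: [-179.5, -0.1, 75.7]
force: [0.3, -0.2, 1.4]
grip_width: 0.0869
grasp_force: 0.0
t 2.6 pos [ 0.4374 -0.194   0.1232] units [0.04  0.053 1.402] turn [-0.0025 -0.0007 -0.0023]
```

View pics/s1.png

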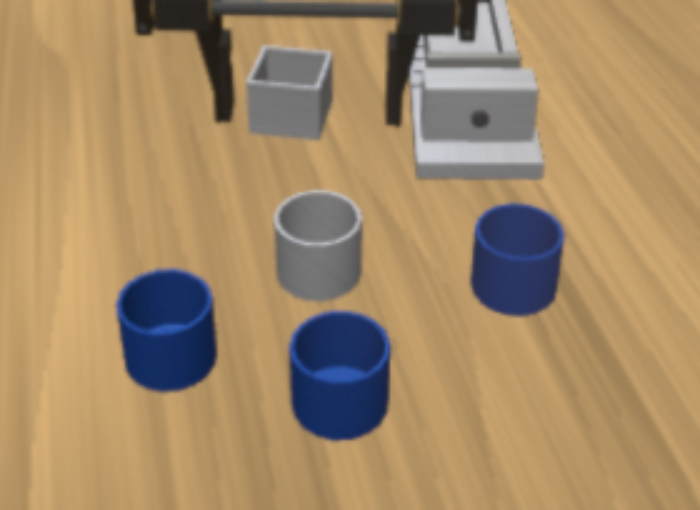

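The fingers, with tips at about (225,120) and (393,125) in the crop, straddle the tin at (318,245). They are still 12 cm up and centred over it. I'll go down and grip.

```bash
python3 -m creep '{"translation":[[0.04,0.05,0.5],[0,0,0.5],[0,0,0.3],[0,0,0],[0,0,0]],"turn":[[0,0,0],[0,0,0],[0,0,0],[0,0,0],[0,0,0]],"grip":[1,1,1,1,1]}' 
python3 -c "
from h import *
from cell import env
go(env,[.4415,-.1915,.011])"
```

```text
time_s: 3.28
tool_pos: [0.4472, -0.1934, 0.0248]
tool_rot: [179.8, 0.1, 75.7]
force: [0.4, -0.1, 0.2]
grip_width: 0.087
grasp_force: 0.0
t 3.275 pos [ 0.4472 -0.1934  0.0248] units [ 0.005 -0.075  0.172] turn [ 0.0011  0.0004 -0.0021]
```

```bash
python3 -m creep '{"translation":[[0,-0.07,0.1],[0,0,0],[0,0,0.05],[0,0,0],[0,0,0]],"turn":[[0,0,0],[0,0,0],[0,0,0],[0,0,0],[0,0,0]],"grip":[1,1,1,0.4,0.4]}' 15
python3 -m creep '{"translation":[[0,0,0],[0,0,0],[0,0,0],[0,0,0],[0,0,0]],"turn":[[0,0,0],[0,0,0],[0,0,0],[0,0,0],[0,0,0]],"grip":[0.4,0.4,0.4,0.4,0.4]}' 
python3 -c "
from h import *
from cell import env
go(env,[.4415,-.1915,.011])"
```

```text
time_s: 3.9
tool_pos: [0.4401, -0.1907, 0.0106]
tool_rot: [180.0, -0.0, 75.8]
force: [0.5, 0.8, 0.3]
grip_width: 0.0743
grasp_force: 0.0
time_s: 4.53
tool_pos: [0.4401, -0.1908, 0.0106]
tool_rot: [180.0, 0.0, 75.8]
force: [0.1, 0.8, -0.7]
grip_width: 0.0536
grasp_force: 15.0
t 4.525 pos [ 0.4401 -0.1908  0.0106] units [-0.004  0.019 -0.005] turn [ 0.0001  0.     -0.0019]
```

```bash
python3 -m creep '{"translation":[[0,0,-0.3],[0,0,-0.6],[0,0,-0.4],[0,0,0],[0,0,0]],"turn":[[0,0,0],[0,0,0],[0,0,0],[0,0,0],[0,0,0]],"grip":[0.4,0.4,0.4,0.4,0.4]}' 
python3 -c "
from h import *
from cell import env
o=env.get_obs();print(o['grip_width'],o['grasp_force'])
p=G0-.057*GY
go(env,[*p,.035])"
```

```text
time_s: 5.15
tool_pos: [0.4391, -0.1906, 0.1136]
tool_rot: [-179.9, -0.0, 75.7]
force: [-0.5, -0.9, -1.2]
grip_width: 0.0534
grasp_force: 15.0
0.05343103627021592 14.999853468070796
t 5.15 pos [ 0.4391 -0.1906  0.1136] units [2.892 1.386 0.98 ] turn [-0.0005 -0.     -0.0019]
```

```bash
python3 -m creep '{"translation":[[0.4,0.2,0],[0.5,0.25,0],[0.5,0.25,0],[0.5,0.25,0],[0.4,0.2,0]],"turn":[[0,0,0],[0,0,0],[0,0,0],[0,0,0],[0,0,0]],"grip":[0.4,0.4,0.4,0.4,0.4]}' 
python3 -m creep '{"translation":[[0.4,0.16,0],[0.19,0.075,0],[0,0,0],[0,0,0],[0,0,0]],"turn":[[0,0,-0.0019],[0,0,0],[0,0,0],[0,0,0],[0,0,0]],"grip":[0.4,0.4,0.4,0.4,0.4]}' 
python3 -c "
from h import *
from cell import env
o=env.get_obs();print(o['grip_width'],o['grasp_force'])
p=G0-.057*GY
go(env,[*p,.035])"
```

```text
time_s: 5.78
tool_pos: [0.574, -0.0331, 0.1123]
tool_rot: [-179.8, -0.0, 75.8]
force: [0.9, -0.4, -1.1]
grip_width: 0.0533
grasp_force: 15.0
time_s: 6.4
tool_pos: [0.6036, 0.0043, 0.1144]
tool_rot: [-180.0, 0.1, 76.0]
force: [0.1, 0.4, -1.0]
grip_width: 0.0532
grasp_force: 15.0
0.053174329809284535 14.999781462283863
t 6.4 pos [0.6036 0.0043 0.1144] units [ 0.026 -0.01   0.993] turn [-0.0001  0.0004 -0.0007]
```

```bash
python3 -m creep '{"translation":[[0.02,0,0.3],[0,0,0.4],[0,0,0.2],[0,0,0],[0,0,0]],"turn":[[0,0,0],[0,0,0],[0,0,0],[0,0,0],[0,0,0]],"grip":[0.4,0.4,0.4,0.4,0.4]}' 
python3 - <<'E'
from h import *
from cell import env
go(env,[*(G0-.057*GY),.028])
c=env.read_camera("side");f=c["frame"][100:290,200:400,::-1];cv2.imwrite("pics/s2.png",cv2.resize(f,None,fx=3,fy=3))
E
```

```text
time_s: 7.02
tool_pos: [0.6054, 0.0076, 0.0437]
tool_rot: [179.9, -0.0, 76.1]
force: [0.4, 0.0, 0.1]
grip_width: 0.0532
grasp_force: 15.0
t 7.025 pos [0.6054 0.0076 0.0437] units [-0.021 -0.022  0.197] turn [ 0.0006 -0.0001 -0.0001]
```

View pics/s2.png

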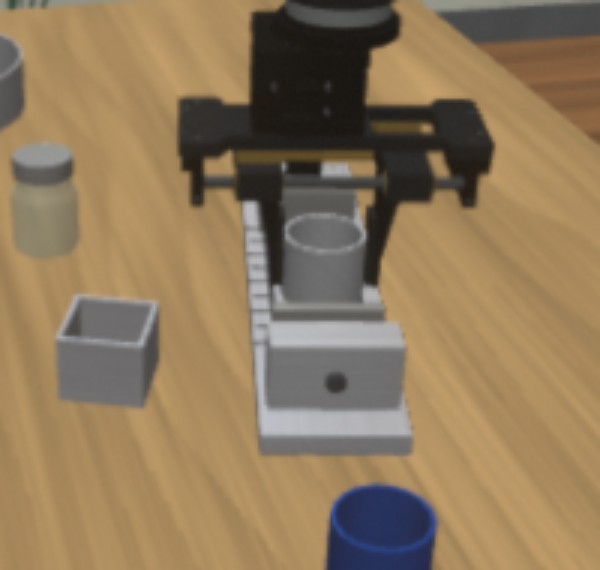

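The tin, at crop (325,260), hangs upright in the throat just behind the pad plate at (330,313), close to the centre line. I'll lower it until it touches and release.

```bash
python3 -m creep '{"translation":[[0,-0.01,0.1],[0,0,0.08],[0,0,0.05],[0,0,0],[0,0,0]],"turn":[[0,0,0],[0,0,0],[0,0,0],[0,0,0],[0,0,0]],"grip":[0.4,0.4,0.4,0.4,0.4]}' 
```

```text
time_s: 7.7
tool_pos: [0.6035, 0.0078, 0.0254]
tool_rot: [-180.0, 0.1, 76.1]
force: [-4.4, -0.9, 10.5]
grip_width: 0.0534
grasp_force: 15.0
```

```bash
python3 -m creep '{"translation":[[0,0,-0.015],[0,0,0],[0,0,0],[0,0,0],[0,0,0]],"turn":[[0,0,0],[0,0,0],[0,0,0],[0,0,0],[0,0,0]],"grip":[0.4,0.85,0.85,0.85,0.85]}'
python3 -m creep '{"translation":[[0,0,0],[0,0,-0.3],[0,0,-0.6],[0,0,-0.5],[0,0,0]],"turn":[[0,0,0],[0,0,0],[0,0,0],[0,0,0],[0,0,0]],"grip":[0.85,0.85,0.85,0.85,0.85]}'
python3 - <<'E'
from h import *
from cell import env
go(env,[*(G0+.107*GY-.001*GX),.056])
c=env.read_camera("side");f=c["frame"][100:290,200:400,::-1];cv2.imwrite("pics/s3.png",cv2.resize(f,None,fx=3,fy=3))
P=cloud(c);hi=P[(P[...,2]>.054)&(P[...,2]<.068)];g=np.c_[(hi[:,:2]-G0)@GX,(hi[:,:2]-G0)@GY]
k=g[(abs(g[:,0])<.05)&(g[:,1]>-.095)&(g[:,1]<.03)];print(len(k),cv2.minEnclosingCircle(k.astype(np.float32)))
E
```

```text
time_s: 8.32
tool_pos: [0.6038, 0.0079, 0.0252]
tool_rot: [-180.0, 0.0, 76.1]
force: [-0.2, 0.2, -0.8]
grip_width: 0.0733
grasp_force: 0.0
time_s: 8.95
tool_pos: [0.6063, 0.0084, 0.1412]
tool_rot: [179.6, -0.1, 76.1]
force: [0.4, 0.1, -0.4]
grip_width: 0.0741
grasp_force: 0.0
t 8.95 pos [0.6063 0.0084 0.1412] units [ 2.016 -0.05   1.067] turn [ 0.0022 -0.0004  0.    ]
211 ((0.00015442825679201633, -0.05712469667196274), 0.028383610770106316)
```

View pics/s3.png

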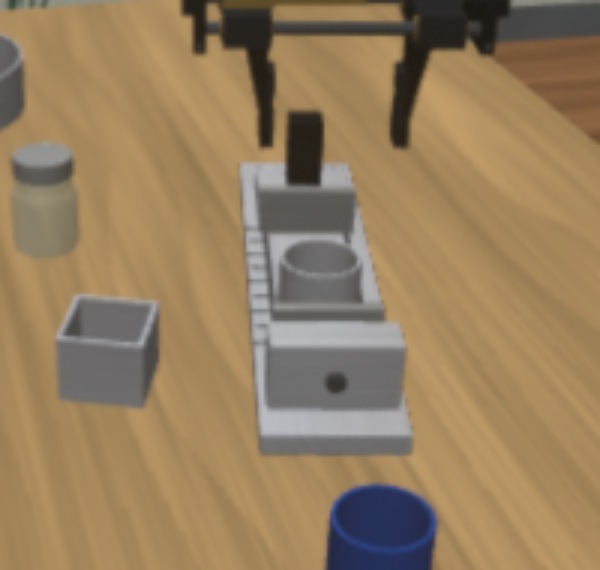

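The tin stands upright in the throat at crop (320,270), gauge (0.000,-0.057), let go. Next is the knob at (305,150).

```bash
python3 -m creep '{"translation":[[0.5,0,0],[0.6,-0.02,0],[0.6,-0.02,0],[0.32,0,0],[0,0,0]],"turn":[[0,0,0],[0,0,0],[0,0,0],[0,0,0],[0,0,0]],"grip":[0.85,0.85,0.85,0.85,0.85]}'
python3 -m creep '{"translation":[[0,0,0],[0,0,0.4],[0,0,0],[0,0,0],[0,0,0]],"turn":[[0,0,0],[0,0,0],[0,0,0],[0,0,0],[0,0,0]],"grip":[0.85,0.85,0.85,0.85,0.85]}'
python3 -c "
from h import *
from cell import env
go(env,[*(G0+.107*GY-.001*GX),.056])"
```

```text
time_s: 9.62
tool_pos: [0.638, 0.1685, 0.1355]
tool_rot: [-179.8, -0.0, 76.4]
force: [-0.8, -0.3, -1.0]
grip_width: 0.0738
grasp_force: 0.0
time_s: 10.25
tool_pos: [0.6403, 0.1653, 0.1067]
tool_rot: [179.9, -0.0, 76.1]
force: [-0.0, 0.3, 0.5]
grip_width: 0.0738
grasp_force: 0.0
t 10.25 pos [0.6403 0.1653 0.1067] units [0.01  0.015 0.634] turn [ 0.0006 -0.0002 -0.0002]
```

```bash
python3 -m creep '{"translation":[[0.01,0.015,0.3],[0,0,0.33],[0,0,0],[0,0,0],[0,0,0]],"turn":[[0,0,0],[0,0,0],[0,0,0],[0,0,0],[0,0,0]],"grip":[0.85,0.85,0.85,0.2,0.2]}' 45
python3 -m creep '{"translation":[[0,0,0],[0,0,0],[0,0,0],[0,0,0],[0,0,0]],"turn":[[0,0,0],[0,0,0],[0,0,0],[0,0,0],[0,0,0]],"grip":[0.2,0.2,0.2,0.2,0.2]}'
python3 -m creep '{"translation":[[0,0,0],[0,0,0],[0,0,0],[0,0,0],[0,0,0]],"turn":[[0,0,0],[0,0,0],[0,0,0],[0,0,0],[0,0,0]],"grip":[0.2,0.2,0.2,0.2,0.2]}'
```

```text
time_s: 10.88
tool_pos: [0.6416, 0.1664, 0.0561]
tool_rot: [179.9, -0.1, 76.1]
force: [0.2, -0.4, -0.4]
grip_width: 0.0613
grasp_force: 0.0
time_s: 11.5
tool_pos: [0.6436, 0.1653, 0.0551]
tool_rot: [179.7, -0.1, 76.1]
force: [7.0, 0.2, -3.3]
grip_width: 0.0255
grasp_force: 45.0
time_s: 12.12
tool_pos: [0.6436, 0.1653, 0.0551]
tool_rot: [179.7, -0.1, 76.0]
force: [7.4, 1.1, -3.4]
grip_width: 0.0256
grasp_force: 45.0
```

```bash
python3 -m creep '{"translation":[[-0.1,0.02,0],[-0.2,0,0],[-0.2,0,0],[-0.2,0,0],[-0.2,0,0]],"turn":[[0,0,0],[0,0,0],[0,0,0],[0,0,0],[0,0,0]],"grip":[0.2,0.2,0.2,0.2,0.2]}'
python3 -m creep '{"translation":[[-0.06,0,0],[0,0,0],[0,0,0]],"turn":[[0,0,0],[0,0,0],[0,0,0]],"grip":[0.2,0.2,0.2]}'
python3 - <<'E'
from h import *
from cell import env
go(env,[*(G0-.006*GY),.055])
c=env.read_camera("side");f=c["frame"][100:290,200:400,::-1];cv2.imwrite("pics/s4.png",cv2.resize(f,None,fx=3,fy=3))
E
```

```text
time_s: 12.75
tool_pos: [0.6271, 0.0982, 0.0552]
tool_rot: [179.8, -0.3, 76.2]
force: [6.6, 5.9, -6.1]
grip_width: 0.0258
grasp_force: 45.0
time_s: 13.12
tool_pos: [0.6255, 0.092, 0.0551]
tool_rot: [179.8, -0.2, 76.1]
force: [4.1, 1.9, -3.6]
grip_width: 0.0259
grasp_force: 45.0
t 13.125 pos [0.6255 0.092  0.0551] units [-0.468 -0.012 -0.   ] turn [ 0.001  -0.0008  0.0001]
```

View pics/s4.png

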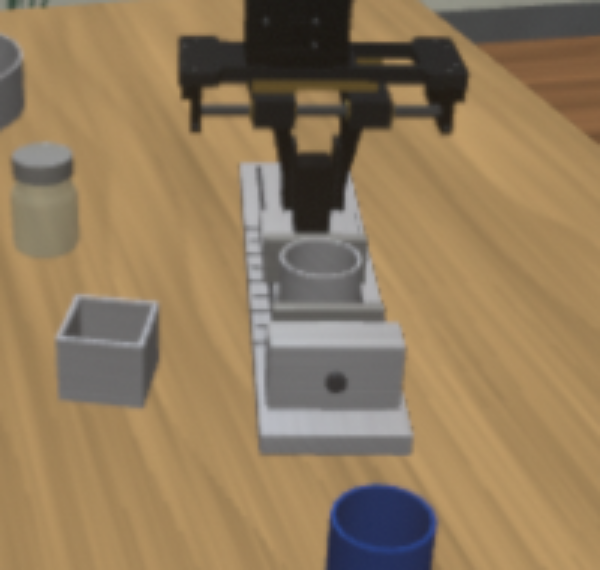

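The jaw plate at crop (315,238) has come along with the knob and is just short of the tin at (320,270). The rest is 0.47 units for a 10 mm press.

```bash
python3 -m creep '{"translation":[[-0.08,-0.01,0],[-0.1,0,0],[-0.1,0,0],[-0.1,0,0],[-0.09,0,0]],"turn":[[0,0,0],[0,0,0],[0,0,0],[0,0,0],[0,0,0]],"grip":[0.2,0.2,0.2,0.2,0.2]}'
python3 -m creep '{"translation":[[0,0,0],[0,0,0],[0,0,0],[0,0,0]],"turn":[[0,0,0],[0,0,0],[0,0,0],[0,0,0]],"grip":[0.2,0.2,0.2,0.2]}'
cat > m.py <<'E'
from h import *
from cell import env
go(env,[*(G0-.006*GY),.055])
c=env.read_camera("top");np.savez("pics/t5.npz",**c);f=c["frame"]
P=cloud(c);g=np.dstack([(P[...,:2]-G0)@GX,(P[...,:2]-G0)@GY,P[...,2]])
for n,a,b in(("pad/jaw tops",.047,.056),("tin",.056,.064)):
    k=g[(abs(g[...,0])<.034)&(g[...,1]>-.135)&(g[...,1]<.0)&(g[...,2]>a)&(g[...,2]<b)&(f.max(2)>80)]
    print(n,len(k),np.histogram(k[:,1],np.arange(-.136,.0,.004)))
k=np.hstack([f[80:200,80:300,::-1]]);cv2.imwrite("pics/t5.png",cv2.resize(k,None,fx=3.4,fy=3.4,interpolation=cv2.INTER_CUBIC))
E
python3 m.py
```

```text
time_s: 13.8
tool_pos: [0.6171, 0.0579, 0.0552]
tool_rot: [179.7, -0.4, 76.2]
force: [9.0, 7.2, -10.2]
grip_width: 0.0255
grasp_force: 45.0
time_s: 14.3
tool_pos: [0.6168, 0.0568, 0.0551]
tool_rot: [179.7, -0.3, 76.2]
force: [9.2, 3.7, -7.4]
grip_width: 0.0258
grasp_force: 45.0
t 14.3 pos [0.6168 0.0568 0.0551] units [-0.015 -0.013  0.001] turn [ 0.0016 -0.0016  0.0003]
pad/jaw tops 219 (array([ 0,  0,  0,  0, 33, 72, 76, 14,  2,  2,  1,  1,  4,  3,  2,  5,  4,
        0,  0,  0,  0,  0,  0,  0,  0,  0,  0,  0,  0,  0,  0,  0,  0]), array([-0.136, -0.132, -0.128, -0.124, -0.12 , -0.116, -0.112, -0.108,
       -0.104, -0.1  , -0.096, -0.092, -0.088, -0.084, -0.08 , -0.076,
       -0.072, -0.068, -0.064, -0.06 , -0.056, -0.052, -0.048, -0.044,
       -0.04 , -0.036, -0.032, -0.028, -0.024, -0.02 , -0.016, -0.012,
       -0.008, -0.004]))
tin 75 (array([ 0,  0,  0,  0,  0,  3,  0, 18, 16, 10,  4,  4,  3,  5,  4,  3,  4,
        1,  0,  0,  0,  0,  0,  0,  0,  0,  0,  0,  0,  0,  0,  0,  0]), array([-0.136, -0.132, -0.128, -0.124, -0.12 , -0.116, -0.112, -0.108,
       -0.104, -0.1  , -0.096, -0.092, -0.088, -0.084, -0.08 , -0.076,
       -0.072, -0.068, -0.064, -0.06 , -0.056, -0.052, -0.048, -0.044,
       -0.04 , -0.036, -0.032, -0.028, -0.024, -0.02 , -0.016, -0.012,
       -0.008, -0.004]))
```

View pics/t5.png

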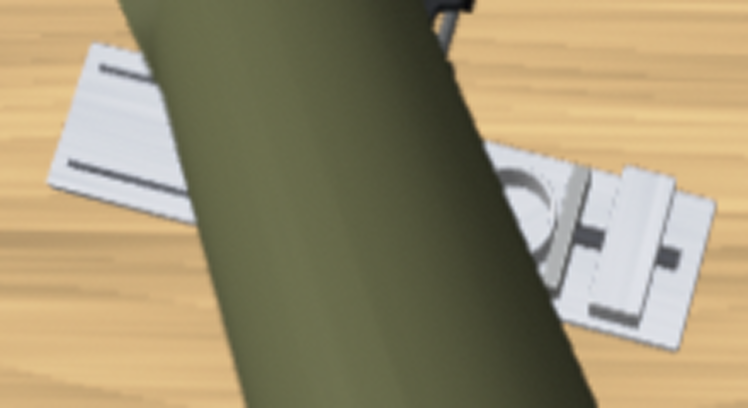

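The top view shows the tin at crop (530,210) against the pad plate at (570,230), and the pin at (668,257) standing out further. The pad face is now at gauge y≈-0.109, so it is pressed in about 9 mm. I'll release the knob and withdraw.

```bash
python3 -m creep '{"translation":[[0,0,0],[0,0,0],[0,0,0],[0,0,0],[0,0,0]],"turn":[[0,0,0],[0,0,0],[0,0,0],[0,0,0],[0,0,0]],"grip":[0.7,0.7,0.7,0.7,0.7]}'
python3 -m creep '{"translation":[[0,0,-0.3],[0,0,-0.6],[0,0,-0.6],[0,0,-0.2],[0,0,0]],"turn":[[0,0,0],[0,0,0],[0,0,0],[0,0,0],[0,0,0]],"grip":[0.7,0.7,0.7,0.7,0.7]}'
python3 - <<'E'
from h import *
from cell import env
a=dict(np.load("pics/side0.npz"));c=env.read_camera("side")
def med(c,lo,hi,y0,y1):
    P=cloud(c);g=np.dstack([(P[...,:2]-G0)@GX,(P[...,:2]-G0)@GY,P[...,2]])
    k=g[(abs(g[...,0])<.034)&(g[...,1]>y0)&(g[...,1]<y1)&(g[...,2]>lo)&(g[...,2]<hi)];return len(k),np.percentile(k[:,1],[5,50,95]).round(4)
print("pad before",med(a,.049,.055,-.13,-.09),"after",med(c,.049,.055,-.13,-.1))
P=cloud(c);g=np.dstack([(P[...,:2]-G0)@GX,(P[...,:2]-G0)@GY,P[...,2]])
k=g[(abs(g[...,0])<.05)&(g[...,1]>-.115)&(g[...,1]<-.05)&(g[...,2]>.0565)&(g[...,2]<.066)];print("tin",len(k),cv2.minEnclosingCircle(k[:,:2].astype(np.float32)))
f=[x["frame"][130:260,200:350,::-1] for x in(a,c)]
cv2.imwrite("pics/s6.png",cv2.resize(np.hstack(f),None,fx=2.6,fy=2.6,interpolation=cv2.INTER_CUBIC))
E
```

```text
time_s: 14.98
tool_pos: [0.6141, 0.0547, 0.0549]
tool_rot: [-180.0, 0.0, 76.1]
force: [-0.1, 0.4, 0.5]
grip_width: 0.0594
grasp_force: 0.0
time_s: 15.6
tool_pos: [0.6146, 0.0548, 0.1916]
tool_rot: [179.9, -0.0, 76.1]
force: [-0.1, -0.2, -0.1]
grip_width: 0.0607
grasp_force: 0.0
pad before (143, array([-0.1118, -0.1087, -0.1034])) after (186, array([-0.1191, -0.1146, -0.1034]))
tin 160 ((-0.0013939811615273356, -0.08134692162275314), 0.028079189360141754)
```

View pics/s6.png

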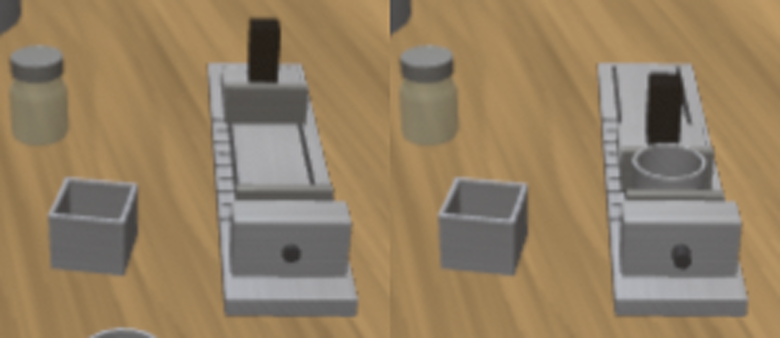

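Before is on the left, after on the right. The tin at (668,165) stands upright between jaw and pad, the pin at (681,256) has come out, and the pad is pressed in about 8 mm (tin centre at gauge y -0.081, against -0.073 at rest). The square tin and the jar have not moved. I'm handing it in.

```bash
python3 -c "
from cell import env
print(env.sign_off())"
```

```text
the job is handed in; nothing more can be done
None
```

The job is handed in (the hand-in returned no verdict): the round tin stands clamped upright between the jaw and the sprung pad, with the pad pressed in about 8 mm and the square tin and sprinkle jar left where they were.

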